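Serve the muffin with the tongs

TASK

Pick up the serving tongs, close their jaws round the muffin on the wooden board and lift it out; food is never touched with the gripper itself. Carry it over the empty plate and finish while still holding it there in the tongs, upright and still, over the middle of the plate and well clear above it, without setting anything down. Leave the other pastries, the plate and everything else on the table where they are.

Things in the scene. Friction and masses are not known exactly. Their poses are not given: they have to be found in the camera images.
- tongs: Hinged steel spring tongs, 260 mm long, 100 g, lying on their side on the dark tray so that they open level. Origin: the hinge pin, at their underside (on the tray's top); x runs from the pin to the jaws, y across (the way they open), z up. A spring holds them open at rest; squeezing the handles closes the jaws, letting off opens them.
- tongs_left: The arm of the tongs on their +y side, an upright strip 3 mm thick; its handle part, 60 to 155 mm from the pin, is 24 mm high. At rest each handle splays outward by 0.09 rad. Same origin and axes as tongs.
- tongs_right: The arm on their -y side, the mirror image, hinged at the pin. Same origin as tongs, its axes turn with it. The tongs' centre of mass is about 115 mm from the pin.
- tongs_grip (a point): Place to grip from above, across both handles: on the middle line 108 mm from the pin, 12 mm above the underside. There the tongs are 51 mm wide over the outside at rest; about 33 mm when the jaws close on the muffin. The squeeze takes about 5 N at first, 7 N there.
- tongs_jaws (a point): Middle between the two jaw scoops, 215 mm from the pin, 12 mm above the underside; a round thing is held centred here. Each scoop is 40 mm long, 20 mm high (2 to 22 mm above the underside), hollow inward. At rest the gap between them is 87 mm at their middle and 71 mm at their ends; 96 mm over the outside.
- tongtray: Flat dark steel tray under the tongs, 280 x 130 mm, 8 mm thick, fixed. Origin at the centre of its underside on the table, x along its length.
- muffin: Small round muffin, 67 mm high, about 60 g, standing on the wooden board: a pale pleated paper case, 45 mm across at the bottom and 50 mm at 42 mm height, under a brown domed crown 59 mm across that overhangs the case. Origin at the centre of its underside, z up its axis.
- board: Wooden serving board, 180 (x) x 300 (y) mm, 18 mm thick, fixed. The three pastries stand in a row along its y axis, 95 mm apart centre to centre. Origin at the centre of its underside on the table.
- plate: Empty round white ceramic plate, 160 mm across, 18 mm high, loose on the table. Origin at the centre of its underside.
- doughnut: Brown doughnut, a flat ring 69 mm across and 25 mm high, on the board beside the muffin or at a row's end; to be left alone. Origin under its centre.
- brownie: Square dark brownie, 55 x 55 x 28 mm, on the board; to be left alone. Origin at the centre of its underside.
- jam_jar: Closed glass jar, 60 mm across, 85 mm high, at the back; to be left alone. Origin at the centre of its underside.
- honey_jar: Closed glass jar, 54 mm across, 65 mm high, at the back; to be left alone. Origin at the centre of its underside.
- cupping_bowl: White tasting bowl, 84 mm across, 55 mm high, near the robot; to be left alone. Origin at the centre of its underside.
- cupping_spoon: Steel tasting spoon, 150 mm long, lying on the table near the robot; to be left alone. Origin on its underside.
Not all that is in view belongs to the job. Several things have the shape of the plate; the one meant has the colours described above.

How it is judged:
On the way, in this order (a step that is already met when the one before it is completed fails the run):
1. the tongs are lifted off their tray in the gripper, its fingers on both arms (height (world z) of tongs_grip above 0.045 m and contact force between the fingers and tongs_left above 0.5 N and contact force between the fingers and tongs_right above 0.5 N and contact force between tongs and tongtray below 0.05 N), for 0.2 s.
2. the muffin is lifted clear of the board between both arms of the tongs (height (world z) of muffin above 0.03 m and contact force between muffin and board below 0.05 N and contact force between each of tongs_left, tongs_right and muffin above 0.3 N), for 0.2 s.
At the end, for the whole second after the job is handed in: Fingers on both tong arms, both arms on the muffin; muffin's underside over 35 mm above the table, axis within 40 mm of the plate's centre, tilt under 20 deg, slower than 30 mm/s; only the tongs carry it, tongs clear of plate, board and tray; plate, doughnut, brownie within 20 mm of their start (height (world z) of muffin above 0.035 m and horizontal distance between muffin and plate below 0.04 m and angle between muffin's own z axis and vertical below 0.35 rad and linear speed of muffin below 0.03 m/s and contact force between each of tongs_left, tongs_right and muffin above 0.3 N and contact force between the fingers and tongs_left above 0.5 N and contact force between the fingers and tongs_right above 0.5 N and contact force between each of muffin, tongs and plate below 0.05 N and contact force between each of muffin, tongs and board below 0.05 N and contact force between each of the arm, the fingers and muffin below 0.05 N and contact force between tongs and tongtray below 0.05 N and distance of each of plate, doughnut, brownie from where it was at the start of the episode below 0.02 m); the arm keeps its last pose, push and grip.
It fails at once if the gripper or arm touches the muffin itself (contact force between any of the fingers, the arm and muffin above 0.3 N).
It fails at once if the gripper or arm touches the other pastries (contact force between any of the fingers, the arm and doughnut above 0.3 N or contact force between any of the fingers, the arm and brownie above 0.3 N).
It fails at once if another pastry, the plate, a jar, the bowl or the spoon is displaced by more than 20 mm (distance of any of doughnut, brownie, plate, jam_jar, honey_jar, cupping_bowl, cupping_spoon from where it was at the start of the episode above 0.02 m).
It also fails if it takes over 43 s, if anything falls off the work surface, if the arm or the gripper's body presses on something with over 40 N, if the wrist force passes 120 N, or if a joint passes its speed limit or range.

ROBOT

A 7-joint arm with a two-finger parallel gripper is mounted at the origin on the work surface. World frame = base frame: x ahead of the robot, y to its left, z up, the work surface at z = 0. Lengths are in m, angles in rad, forces in N, time in s.
With the tool pointing down it reaches from about 0.425 to 0.925 m from the base axis. Payload 6.8 kg.
Tool frame: the origin (TCP) lies at the very end of the fingers, on their centre line; the grasp point (between the pads) lies 19 mm behind it; z points along the fingers, y is the line along which they close (so a half turn about z gives the same grasp; the last joint's range is limited). The gripper opens to 85 mm and grips with 20 to 120 N. Pads are 22 mm wide; open, the fingers measure 114 mm over their backs; the gripper's body (76 mm by 85 mm) begins 54 mm behind the grasp point. The pads swing forward as they close: fully open they stand 13 mm farther back than shut.
Start: joints at [-1.351, 0.477, 0.022, 1.555, -0.011, 1.109, -0.083], TCP at [0.217, 0.639, 0.231] pointing down, gripper open.
Joint ranges: [-2.96, 2.96], [-0.34, 2.1], [-1.41, 1.46], [0.24, 2.44], [-1.37, 4.51], [0.17, 1.92], [-2.96, 2.96]. Speed limits (rad/s): [2.39, 2.39, 3.14, 3.14, 3.14, 3.14, 3.14].

INTERFACE

Orientations are given as a unit quaternion [w, x, y, z].
In Python, from station import bot gives the robot as it stands. The module is installed in compiled form; this text tells all that it offers.
- The arm moves only by the shell command python3 -m jog 'ROWS' [OPENING] [FORCE]. ROWS is JSON, a list of rows, each a list of 4 numbers: the shift along the tool's x, y, z in cm, then the turn about the tool's z in rad. In form: [[x, y, z, spin], ...]. A call has 1 to 20 rows; each row is the pose to reach, as a shift and turn from the pose commanded when the call began, along the tool's axes at that moment; what a row does not reach only later rows make up. A row lasts 1/12 s, in which the tool goes at most 41.7 mm and 7.16 degrees, less where a joint would pass 70% of its speed; a pose out of reach is approached as far as the arm can. A call with a gripper value outside its range is refused whole. OPENING is the closure, from -1 (fully open) to 1 (shut), set as the call begins (- or left out, the last holds). The fingers move at their own pace and stop on an object; FORCE is the grip in N (left out, the last holds). Time passes only in rows, so rows that repeat a pose let the fingers close. It gives the time, the measured TCP pose, the force, the opening and the grip force at its end, in the units of the state.
- bot.get_obs(): the state, without advancing time (a new reading comes with each control period).
- bot.read_camera(name): name is "scene" or "side" or "wrist"; returns a dict with "pixels" (420x560x3 uint8, red, green, blue), "depth" (420x560 float32, m along the optical axis (not along the pixel's ray), 0 where there is no reading), "fovy" (degrees; the focal length in pixels is half the picture's height over the tangent of half this angle, whatever the lens; pixels are square), "cx", "cy" (the principal point, pixels), "distortion" ([k1, k2, p1, p2, k3] as OpenCV has them; the pictures are not rectified), "pose" (4x4, takes a point from camera to world coordinates). Camera axes: x right, y down, z forward; pixel columns grow to the right and rows downward; lengths in m; the calibration is good to about 2 mm. A picture is of the moment at which its call begins.
- bot.hand_in(): hands the job in; it is judged then, once.
The state is a dict: "t": time; "q": joint angles; "joint_vel": joint speeds; "joint_torque": joint torques, N m; "eef_pos": TCP position; "tool_rot": TCP orientation; "contact_force": force on the tool from outside, world axes, zero at the start; "torque": the same for the moment, N m; "gripper_width": opening from 0.0 (shut) to 1.0 (fully open); "grasp_force": force on a finger pad.
Only numpy, scipy, OpenCV 4.12 (cv2) and the standard library are available. Lean on these libraries where they do the work, as an engineer would, in place of code of your own. Each camera call takes 0.05 s, during which the arm holds its last target. There are 200 camera calls.

## Working session

There is one attempt and no reset: what is moved stays moved. The work goes in short steps, Python scripts to look and compute and a shell command to move; the robot and the scene stay as the last step left them, time stands still between calls to the robot, and variables do not carry over. Pictures are saved under pics/ and viewed, at most 10 in all, crops included, and the job is handed in when it is done.

```bash
mkdir -p pics
cat > h.py <<'E'
import numpy as np, cv2
from station import bot
def cam(n):
    c=bot.read_camera(n); f=210/np.tan(np.radians(c['fovy'])/2)
    c['K']=np.array([[f,0,c['cx']],[0,f,c['cy']],[0,0,1]]); c['D']=np.array(c['distortion'],float); c['pose']=np.array(c['pose'])
    return c
def rays(c,uv):
    p=cv2.undistortPoints(np.array(uv,float).reshape(-1,1,2),c['K'],c['D']).reshape(-1,2)
    return np.c_[p,np.ones(len(p))]
def onplane(c,uv,z):
    d=rays(c,uv)@c['pose'][:3,:3].T; o=c['pose'][:3,3]
    return o+d*((z-o[2])/d[:,2])[:,None]
def cloud(c):
    v,u=np.mgrid[:420,:560]; r=rays(c,np.c_[u.ravel(),v.ravel()])*c['depth'].reshape(-1,1)
    return (r@c['pose'][:3,:3].T+c['pose'][:3,3]).reshape(420,560,3)
def save(c,name): cv2.imwrite('pics/'+name,c['pixels'][:,:,::-1])
E
python3 - <<'E'
from h import *
import pickle
o=bot.get_obs(); print({k:np.round(v,3) for k,v in o.items()})
ims=[]
for n in ['scene','side','wrist']:
    c=cam(n); save(c,n+'0.png'); pickle.dump(c,open(n+'0.pkl','wb')); print(n,c['fovy'],c['D'],np.round(c['pose'],3).tolist(), (c['depth']>0).mean())
E
```

```text
{'t': np.float64(0.0), 'q': array([-1.351,  0.478,  0.022,  1.556, -0.012,  1.109, -0.083]), 'joint_vel': array([ 0.   ,  0.001, -0.001, -0.001, -0.001,  0.001, -0.   ]), 'joint_torque': array([-1.0000e-03, -5.9646e+01,  1.6080e+00, -2.8120e+01,  1.3000e-02,
        9.0000e-03,  0.0000e+00]), 'eef_pos': array([0.217, 0.639, 0.23 ]), 'tool_rot': array([-0.   ,  0.163,  0.987, -0.001]), 'contact_force': array([-0.421, -0.643,  0.802]), 'torque': array([-0.012,  0.048,  0.002]), 'grasp_force': np.float64(0.0), 'gripper_width': np.float64(0.997)}
scene 53.22811334188207 [-0.00978919  0.          0.          0.          0.        ] [[0.579, 0.668, -0.468, 1.038], [0.815, -0.461, 0.35, -0.381], [0.018, -0.584, -0.811, 0.921], [0.0, 0.0, 0.0, 1.0]] 0.9960671768707483
side 44.95490994204869 [-0.09707068  0.          0.          0.          0.        ] [[0.886, -0.295, 0.359, 0.115], [-0.464, -0.564, 0.683, -0.798], [0.001, -0.771, -0.637, 0.805], [0.0, 0.0, 0.0, 1.0]] 0.9957312925170068
wrist 59.83939058795012 [-0.06988943  0.          0.          0.          0.        ] [[0.323, 0.914, 0.248, 0.155], [0.947, -0.311, -0.086, 0.66], [-0.001, 0.262, -0.965, 0.374], [0.0, 0.0, 0.0, 1.0]] 0.9960714285714286
```

View pics/scene0.png

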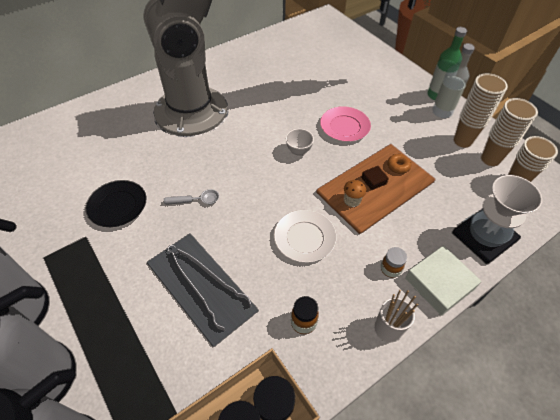

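View pics/side0.png

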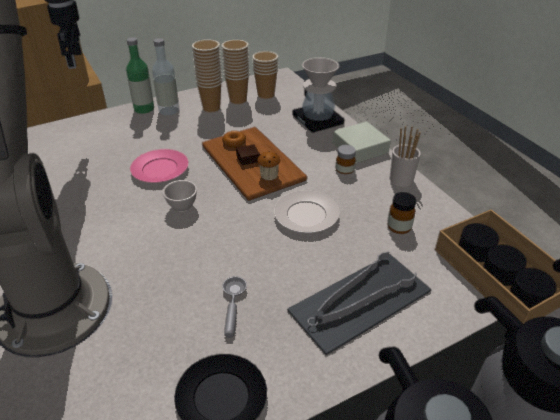

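The scene view shows the tongs on the dark tray with the pin at about (172,250) and the jaws near (220,325) and (245,298). The muffin is at (355,188) at the near end of the board row, then the brownie (375,178) and doughnut (399,163). The white plate is at (305,237). The side view agrees: muffin (269,163), plate (307,214), tongs (315,320)→(400,280).

Run:
```python
from h import *
import pickle
for n,boxes in [('scene',dict(tray=(140,225,265,350),board=(310,140,440,235),plate=(268,205,342,268))),('side',dict(tray=(285,250,435,350),board=(198,122,310,205),plate=(265,190,345,240)))]:
    c=pickle.load(open(n+'0.pkl','rb')); P=cloud(c); hsv=cv2.cvtColor(c['pixels'],cv2.COLOR_RGB2HSV)
    def sub(b): x0,y0,x1,y1=boxes[b]; return P[y0:y1,x0:x1].reshape(-1,3),hsv[y0:y1,x0:x1].reshape(-1,3).astype(int)
    print('==',n)
    p,h=sub('tray'); z=p[:,2]
    m=(abs(z-.008)<.004)&(h[:,2]<110); r=cv2.minAreaRect((p[m,:2]*1000).astype(np.float32)); print('tray',r,m.sum(),np.median(z[m]))
    t=p[(z>.016)&(z<.045)]; print('tongs n',len(t),'zmax',np.percentile(t[:,2],[50,95,99]))
    t=t[t[:,2]>.022]; np.save('tongs_'+n,t)
    p,h=sub('board'); z=p[:,2]
    m=(abs(z-.018)<.004)&(h[:,1]>100); print('board',cv2.minAreaRect((p[m,:2]*1000).astype(np.float32)))
    m=z>.024; pts=p[m]; top=pts[pts[:,2]>.055]; (cc,rr)=cv2.minEnclosingCircle((top[:,:2]*1000).astype(np.float32)); print('muffin',cc,rr,pts[:,2].max(),len(top), top[top[:,2]>top[:,2].max()-.004].mean(0))
    low=pts[(pts[:,2]<.052)&(np.hypot(*(pts[:,:2]-top[:,:2].mean(0)).T)>.045)]; print('lowpastry range',low.min(0),low.max(0))
    p,h=sub('plate'); z=p[:,2]; m=(z>.010)&(z<.03)&(h[:,1]<60); (cc,rr)=cv2.minEnclosingCircle((p[m,:2]*1000).astype(np.float32)); print('plate',cc,rr,np.percentile(z[m],99))
T=np.vstack([np.load('tongs_scene.npy'),np.load('tongs_side.npy')])
im=np.full((560,760,3),255,np.uint8)
o=T[:,:2].min(0)-.01; print('origin',o, T[:,:2].max(0))
s=2000
for n,col in [('scene',(255,0,0)),('side',(0,0,255))]:
    for q in np.load('tongs_%s.npy'%n): 
        x,y=((q[:2]-o)*s).astype(int)
        if 0<=x<760 and 0<=y<560: cv2.circle(im,(x,y),2,col,-1)
cv2.imwrite('pics/t.png',im)
```

```text
== scene
tray ((579.599365234375, -335.6158447265625), (279.6714782714844, 250.44361877441406), 6.295942306518555) 5161 0.00842645925377461
tongs n 554 zmax [0.02903164 0.03415919 0.03542543]
board ((538.0737915039062, 274.2802429199219), (274.9725036621094, 298.75933837890625), 2.445615291595459)
muffin (707.0069580078125, -85.3094711303711) 443.65087890625 0.921425956544909 393 [ 1.03784631 -0.38089595  0.92142596]
lowpastry range [0.35782058 0.1474974  0.02402732] [0.66700392 0.41816803 0.05191623]
plate (606.2452392578125, 9.998091697692871) 80.25357818603516 0.021265032737064676
== side
tray ((569.6116333007812, -276.2385559082031), (280.24346923828125, 130.372802734375), 6.175500869750977) 5332 0.0066852564312126495
tongs n 910 zmax [0.02458471 0.03120866 0.03255358]
board ((655.6244506835938, 277.340576171875), (326.7139892578125, 297.26171875), 2.1349148750305176)
muffin (354.4415588378906, -296.74090576171875) 555.2504272460938 0.8051953574081261 354 [ 0.11535767 -0.79788138  0.80519536]
lowpastry range [0.53684037 0.15268364 0.02402122] [0.61115921 0.40318011 0.05181579]
plate (604.0067138671875, 9.894111633300781) 81.26268768310547 0.018705109900161755
origin [ 0.4310797  -0.30880706] [ 0.70215764 -0.20215438]
```

View pics/t.png

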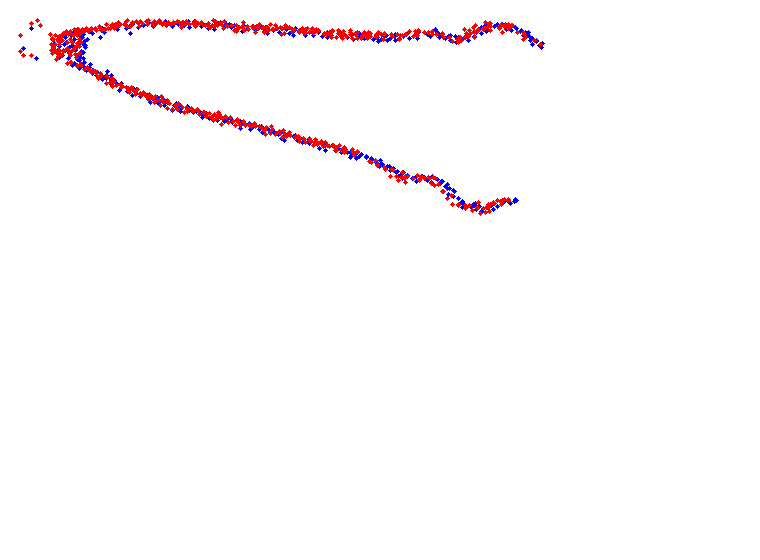

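The plot (2 px/mm, origin 0.431, -0.309) shows both arms with the pin at about (67,44) and the jaw tips at (543,45) and (517,200). So the tongs point about +x. Next I fit the axis and work out the poses and the first move.

Run:
```python
from h import *
import pickle
from scipy.spatial.transform import Rotation as R
T=np.vstack([np.load('tongs_scene.npy'),np.load('tongs_side.npy')])[:,:2]
a=.166; pin=np.array([.464,-.287])
for it in range(5):
    u=np.array([np.cos(a),np.sin(a)]); v=np.array([-u[1],u[0]]); s=(T-pin)@u; w=(T-pin)@v
    f=[]
    for sg in (1,-1):
        m=(s>.065)&(s<.150)&(sg*w>0.004); f.append(np.polyfit(s[m],w[m],1))
    k=(f[0][0]+f[1][0])/2; b=(f[0][1]+f[1][1])/2
    a+=np.arctan(k); pin=pin+v*b
    tips=[s[(sg*w>0.01)].max() for sg in (1,-1)]
    pin=pin+u*(np.mean(tips)-.236)
print('axis',a,'pin',pin,'slopes',f,'tips',tips,'back end',np.sort(s)[:12])
print('width@108',(f[0][0]-f[1][0])*.108+f[0][1]-f[1][1])
g=pin+.108*u; print('grip',g)
for n,b in [('scene',(310,140,440,235)),('side',(198,122,310,205))]:
    c=pickle.load(open(n+'0.pkl','rb')); P=cloud(c); x0,y0,x1,y1=b; dd=c['depth'][y0:y1,x0:x1].ravel(); p=P[y0:y1,x0:x1].reshape(-1,3)[dd>0]; h=cv2.cvtColor(c['pixels'],cv2.COLOR_RGB2HSV)[y0:y1,x0:x1].reshape(-1,3)[dd>0]
    q=p[(p[:,2]>.024)&(p[:,0]<.75)&(p[:,2]<.1)]
    top=q[q[:,2]>.062]
    A=np.c_[2*top,np.ones(len(top))]; sol=np.linalg.lstsq(A,(top**2).sum(1),rcond=None)[0]; r=np.sqrt(sol[3]+sol[:3]@sol[:3])
    print(n,'muffin sphere',sol[:3],r,'top range',top.min(0),top.max(0),len(top))
    lo=q[(q[:,2]<.05)&(np.hypot(*(q[:,:2]-sol[:2]).T)>.045)]
    Z=lo[(lo[:,2]>.041)]; print('upper pastry rng',Z.min(0),Z.max(0)); 
    m=(abs(p[:,2]-.018)<.004)&(h[:,1]>100)&(p[:,0]<.75); print('board',cv2.minAreaRect((p[m,:2]*1000).astype(np.float32)))
o=bot.get_obs(); M=R.from_quat(np.roll(o['tool_rot'],-1)).as_matrix(); print(M.round(3))
d=np.r_[g,.15]-o['eef_pos']; print('tool shift cm',M.T@d*100)
xa=np.arctan2(M[1,0],M[0,0]); print('tool x yaw',xa,'target',a,'spin (sign flip, z down)',[-(a-xa),-(a+np.pi-xa)])
```

```text
axis 0.16389874677937974 pin [ 0.46278378 -0.28626306] slopes [array([0.09235754, 0.01543912]), array([-0.09235754, -0.01543912])] tips [np.float64(0.23591078780784314), np.float64(0.23608921216955775)] back end [-0.02223452 -0.02050384 -0.01926067 -0.01901175 -0.01767467 -0.01713038
 -0.01469934 -0.01462072 -0.01285909 -0.01210695 -0.0071316  -0.00598748]
width@108 0.050827476897088046
grip [ 0.56933644 -0.26864114]
scene muffin sphere [0.59072394 0.18109688 0.05809074] 0.029659189322872318 top range [0.5618264  0.15269142 0.06358097] [0.61962078 0.20888889 0.09097392] 328
upper pastry rng [0.36648866 0.19281953 0.04100938] [0.60412902 0.40213078 0.04998789]
board ((538.0737915039062, 274.2802429199219), (274.9725036621094, 298.75933837890625), 2.445615291595459)
side muffin sphere [0.58864593 0.18001118 0.0569747 ] 0.02831362234269448 top range [0.56054265 0.14971412 0.06259519] [0.61574019 0.20439959 0.08547095] 283
upper pastry rng [0.54187089 0.24609076 0.04102748] [0.60227361 0.39877124 0.0477574 ]
board ((581.1141967773438, 274.93487548828125), (177.62496948242188, 297.2048034667969), 2.67799973487854)
[[-0.947  0.322 -0.   ]
 [ 0.322  0.947 -0.001]
 [-0.    -0.001 -1.   ]]
tool shift cm [-62.54686288 -74.54818644   8.16653982]
tool x yaw 2.813824215154426 target 0.16389874677937974 spin (sign flip, z down) [np.float64(2.6499254683750464), np.float64(-0.4916671852147467)]
```

The tongs fit: axis yaw 0.164, width 50.8 mm at the grip against the 51 given, grip point at (0.569,-0.269). The muffin is at (0.590,0.180) and the plate at (0.605,0.010). I move over the tongs by way of a middle point.

```bash
python3 -m jog '[[-4,-3,0,0],[-8,-6,0,0],[-11,-9,0,0],[-14,-12,0,0],[-17,-14.5,0,0],[-20,-17,0,0],[-23,-19.5,0,0],[-26,-22,0,0],[-29,-24.5,0,0],[-32,-27,0,0],[-35,-29.5,0,0],[-37,-31.5,0,0],[-38.5,-32.5,0,0],[-39,-33,0,0],[-39,-33,0,0],[-39,-33,0,0]]' -1 30 && python3 -m jog '[[-2,-3,0,-0.05],[-4,-6,0,-0.1],[-6,-9,1,-0.15],[-7.5,-12,2,-0.2],[-9,-15,3,-0.25],[-10.5,-18,4,-0.3],[-12,-21,5,-0.35],[-13.5,-24,6,-0.4],[-15,-27,7,-0.45],[-16.5,-30,8,-0.49],[-18,-33,8,-0.49],[-20,-36,8,-0.49],[-22,-39,8,-0.49],[-23,-40.5,8,-0.49],[-23.5,-41.5,8,-0.49],[-23.5,-41.5,8,-0.49],[-23.5,-41.5,8,-0.49]]'
python3 - <<'E'
from h import *
from scipy.spatial.transform import Rotation as R
import pickle
o=bot.get_obs(); M=R.from_quat(np.roll(o['tool_rot'],-1)).as_matrix(); print(M.round(3),o['q'].round(2))
print((M.T@(np.array([.5693,-.2686,.012])-o['eef_pos'])*100).round(2))
c=cam('wrist'); save(c,'w1.png'); pickle.dump(c,open('w1.pkl','wb'))
P=cloud(c); T=P[(P[:,:,2]>.022)&(P[:,:,2]<.04)&(c['depth']>0)][:,:2]
a=.164;pin=np.array([.4628,-.2863])
for i in range(5):
    u=np.array([np.cos(a),np.sin(a)]); v=np.array([-u[1],u[0]]); s=(T-pin)@u; w=(T-pin)@v; f=[]
    for sg in (1,-1):
        m=(s>.065)&(s<.150)&(sg*w>0.004)&(sg*w<.06); f.append(np.polyfit(s[m],w[m],1)); n=m.sum()
    a+=np.arctan((f[0][0]+f[1][0])/2); pin=pin+v*(f[0][1]+f[1][1])/2
print('wrist: axis',a,'grip',pin+.108*u,f,n,'ends',s.min(),s[(abs(w)<.06)].max())
E
```

```text
t: 1.48
eef_pos: [0.4797, 0.202, 0.2311]
tool_rot: [-0.0, 0.163, 0.987, 0.0]
contact_force: [-0.4, 0.5, -0.9]
gripper_width: 1.0
grasp_force: 0.0
t: 2.9
eef_pos: [0.5694, -0.2652, 0.1508]
tool_rot: [-0.0, -0.082, 0.997, 0.001]
contact_force: [0.1, 0.6, 0.4]
gripper_width: 1.0
grasp_force: 0.0
[[-0.987 -0.163 -0.001]
 [-0.163  0.987  0.002]
 [ 0.     0.002 -1.   ]] [ 0.11  0.5   0.31  1.76 -0.19  0.91  2.23]
[ 0.06 -0.36 13.88]
wrist: axis 0.16485830465599305 grip [ 0.56932671 -0.26852151] [array([0.09084586, 0.01523402]), array([-0.09084586, -0.01523402])] 567 ends -0.023070159800118752 0.23529195624696922
```

View pics/w1.png

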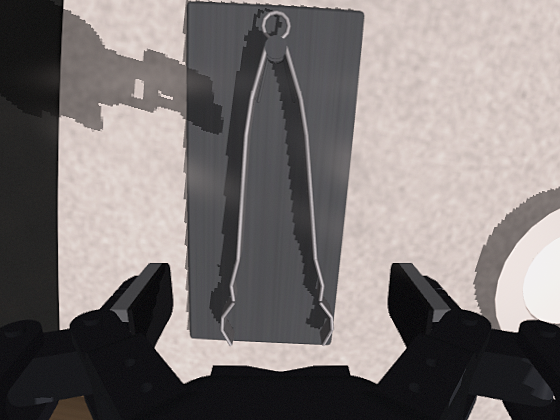

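The wrist view shows the tongs centred between the fingers, pin at (276,45), jaws at (228,340)/(328,340), fingertips at (152,270)/(405,270). It confirms the fit to within 1 mm. I narrow the fingers part-way in the air and measure the fingertip gap and height.

```bash
cat > tips.py <<'E'
from h import *
from scipy.spatial.transform import Rotation as R
def tips():
    c=cam('wrist'); o=bot.get_obs(); M=R.from_quat(np.roll(o['tool_rot'],-1)).as_matrix()
    P=(cloud(c)-o['eef_pos'])@M; m=(c['depth']>0)&(P[:,:,2]>-.06)&(P[:,:,2]<.02)&(abs(P[:,:,0])<.014)&(abs(P[:,:,1])<.075)
    for sg in (1,-1):
        q=P[m&(sg*P[:,:,1]>0)]; t=q[q[:,2]>-.03]
        print(sg,'tip z mm',np.percentile(q[:,2],[95,99,100])*1000,'inner y',np.percentile(abs(t[:,1]),[1,5,50])*1000,len(t)) if len(t) else print('none')
    print(o['gripper_width'],o['eef_pos'].round(4),o['contact_force'].round(2),o['grasp_force'])
    return c
E
python3 -m jog '[[0,-0.1,1,0],[0,-0.2,2,0],[0,-0.3,3,0],[0,-0.3,4,0],[0,-0.3,5,0],[0,-0.3,5,0],[0,-0.3,5,0],[0,-0.3,5,0]]' -0.35 30
python3 -c "
from tips import *
save(tips(),'w2.png')"
python3 -m jog '[[0,0,0,0],[0,0,0,0],[0,0,0,0],[0,0,0,0]]' -0.2
python3 -c "
from tips import *
tips()"
```

```text
t: 3.62
eef_pos: [0.5698, -0.2706, 0.1014]
tool_rot: [0.0, -0.081, 0.997, -0.0]
contact_force: [0.9, 0.3, -0.3]
gripper_width: 0.676
grasp_force: 0.0
1 tip z mm [-14.15903875  -8.21244455  -4.70232542] inner y [28.37327965 28.51027114 28.88410297] 1438
-1 tip z mm [-14.10902762  -8.33238984  -4.65496833] inner y [28.70133146 28.79248471 29.16914942] 1429
0.6717297156439841 [ 0.57   -0.2707  0.1017] [ 0.9  -0.49 -0.79] 0.0
t: 4.0
eef_pos: [0.5698, -0.2705, 0.1016]
tool_rot: [0.0, -0.081, 0.997, -0.0]
contact_force: [-0.4, 0.7, 0.4]
gripper_width: 0.604
grasp_force: 0.0
1 tip z mm [-14.06009779  -8.06695384  -3.64086588] inner y [25.01821699 25.11676344 25.50439167] 1383
-1 tip z mm [-14.27428002  -7.99011239  -3.70674475] inner y [25.62332299 25.71688044 26.13792942] 1409
0.5962385506366656 [ 0.5698 -0.2704  0.1015] [-0.37  0.74 -0.17] 0.0
```

```bash
python3 -m jog '[[0,0.1,1.5,0],[0,0.2,3,0],[0,0.2,4.5,0],[0,0.2,6,0],[0,0.2,7,0],[0,0.2,7.5,0],[0,0.2,7.5,0],[0,0.2,7.5,0],[0,0.2,7.5,0]]' -0.45 30
python3 - <<'E'
from tips import *
c=tips(); P=cloud(c); T=P[(P[:,:,2]>.022)&(P[:,:,2]<.034)&(c['depth']>0)][:,:2]
u=np.array([np.cos(.1645),np.sin(.1645)]); v=np.array([-u[1],u[0]]); g=bot.get_obs()['eef_pos'][:2]; s=(T-g)@u; w=(T-g)@v
for sg in (1,-1):
    m=(s>-.06)&(s<-.02)&(sg*w>0)&(sg*w<.035); print(sg,m.sum(),np.polyfit(s[m],w[m],1) if m.sum()>5 else '')
E
```

```text
t: 4.8
eef_pos: [0.5699, -0.2688, 0.0271]
tool_rot: [0.001, -0.081, 0.997, -0.0]
contact_force: [0.8, 0.2, -0.4]
gripper_width: 0.724
grasp_force: 0.0
1 tip z mm [18.85862803 19.32840395 19.9996016 ] inner y [ 0.73594338  3.12931805 27.30631781] 7144
-1 tip z mm [18.94518433 19.38873252 19.9892422 ] inner y [ 0.69213681  3.93304131 31.415774  ] 8753
0.7274953470756987 [ 0.57   -0.2689  0.0272] [-0.93 -0.09  0.25] 0.0
1 1062 [0.10722154 0.02595097]
-1 1053 [-0.10729913 -0.02523548]
```

```bash
python3 -m jog '[[0,0,0.7,0],[0,0,1.4,0],[0,0,1.8,0],[0,0,2,0],[0,0,2,0],[0,0,2,0]]' -0.45 40 && python3 -m jog '[[0,0,0,0],[0,0,0,0],[0,0,0,0],[0,0,0,0],[0,0,0,0],[0,0,0,0],[0,0,0,0],[0,0,0,0]]' -0.11 40
```

```text
t: 5.35
eef_pos: [0.5692, -0.2685, 0.006]
tool_rot: [-0.0, -0.081, 0.997, 0.0]
contact_force: [-0.7, -0.2, -0.2]
gripper_width: 0.729
grasp_force: 0.0
t: 6.02
eef_pos: [0.5701, -0.2687, 0.0074]
tool_rot: [0.001, -0.081, 0.997, -0.0]
contact_force: [-0.7, 0.7, 5.5]
gripper_width: 0.558
grasp_force: 7.2
```

```bash
python3 -m jog '[[0,0,-0.3,0],[0,0,-1,0],[0,0,-2,0],[0,0,-3.5,0],[0,0,-5,0],[0,0,-6.5,0],[0,0,-8,0],[0,0,-9.5,0],[0,0,-10.5,0],[0,0,-11,0],[0,0,-11,0],[0,0,-11,0],[0,0,-11,0]]'
python3 - <<'E'
from tips import *
import pickle
c=tips(); save(c,'w3.png'); s=cam('scene'); save(s,'s3.png'); d=cam('side'); save(d,'d3.png')
for k in (s,d):
    P=cloud(k); eef=bot.get_obs()['eef_pos']; u=np.array([np.cos(.1645),np.sin(.1645)]);v=np.array([-u[1],u[0]])
    m=(k['depth']>0)&(P[:,:,2]>.07)&(P[:,:,2]<.2); q=P[m]; s_=(q[:,:2]-eef[:2])@u; w=(q[:,:2]-eef[:2])@v
    for lo,hi in ((-.13,-.08),(-.08,-.05),(.03,.05),(.05,.09),(.09,.14)):
        j=(s_>lo)&(s_<hi)&(abs(w)<.06)&(q[:,2]<.16)
        if j.sum()>3: print(lo,j.sum(),'z',np.percentile(q[j,2],[5,50,95]).round(4),'w',w[j].min().round(4),w[j].max().round(4),'smax',s_[j].max().round(4))
E
```

```text
t: 7.1
eef_pos: [0.5687, -0.2681, 0.1154]
tool_rot: [-0.001, -0.081, 0.997, 0.0]
contact_force: [-1.0, -0.1, -0.6]
gripper_width: 0.557
grasp_force: 5.5
1 tip z mm [-14.89399151  -7.31451528  -1.77259158] inner y [19.24665471 19.49338995 22.94480873] 1987
-1 tip z mm [-15.05187068  -7.42332877  -2.3889397 ] inner y [19.67680643 19.95192678 23.26592336] 1983
0.5565351319126893 [ 0.5687 -0.2681  0.1153] [-0.07  0.23 -1.8 ] 5.499612234416418
-0.13 35 z [0.1213 0.1377 0.1405] w -0.0134 0.0019 smax -0.0801
-0.08 7 z [0.136  0.1394 0.1413] w -0.017 -0.0134 smax -0.0689
0.03 69 z [0.1196 0.1356 0.142 ] w -0.0253 0.0267 smax 0.0492
0.05 109 z [0.1222 0.1345 0.139 ] w -0.031 0.0313 smax 0.0899
0.09 142 z [0.1226 0.1356 0.1404] w -0.0389 0.039 smax 0.129
-0.13 313 z [0.1161 0.1292 0.1394] w -0.0161 0.0153 smax -0.0802
-0.08 234 z [0.1156 0.128  0.1381] w -0.0204 0.0193 smax -0.0501
0.03 13 z [0.1142 0.1172 0.1245] w -0.0253 0.0241 smax 0.0465
0.05 103 z [0.1192 0.1282 0.1365] w -0.033 0.024 smax 0.0897
0.09 167 z [0.1193 0.1291 0.1382] w -0.0407 0.04 smax 0.1281
```

View pics/d3.png

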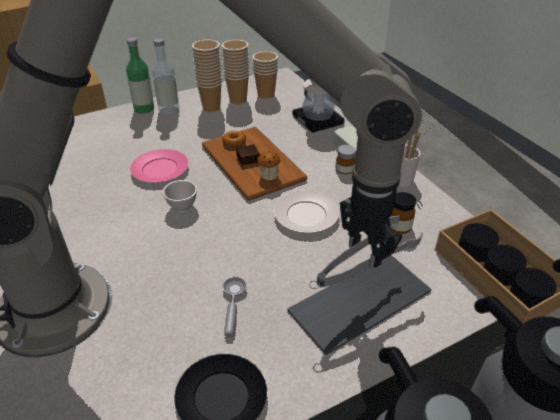

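The side view shows the tongs lifted level off the tray in the gripper, jaws near (385,240), with muffin (269,165) and plate (307,214) unmoved. Now I carry them above the muffin.

```bash
python3 -m jog '[[0,0.5,-0.2,0],[0,1.5,-0.5,0],[0.2,3,-1,0],[0.3,5,-1,0],[0.4,7.5,-1,0],[0.5,10,-1,0],[0.6,13,-1,0],[0.7,16,-1,0],[0.8,19,-1,0],[0.9,22,-1,0],[1,25,-1,0],[1.1,28,-1,0],[1.2,31,-1,0],[1.2,34,-1,0],[1.2,36.5,-1,0],[1.2,39,-1,0],[1.2,41,-1,0],[1.2,42.5,-1,0],[1.2,43.5,-1,0],[1.2,43.9,-1,0]]' -0.15 40 && python3 -m jog '[[0,0,0,0],[0,0,0,0],[0,0,0,0],[0,0,0,0]]'
cat > look.py <<'E'
from tips import *
def look(tag):
    o=bot.get_obs(); M=R.from_quat(np.roll(o['tool_rot'],-1)).as_matrix(); u=-M[:2,0]; v=M[:2,1]; eef=o['eef_pos']; print(eef.round(4),'yaw',np.arctan2(u[1],u[0]))
    for n in ('scene','side'):
        c=cam(n); save(c,n+tag+'.png'); P=cloud(c); q=P[c['depth']>0]
        s=(q[:,:2]-eef[:2])@u; w=(q[:,:2]-eef[:2])@v; z=q[:,2]; hi=(z>eef[2]-.001)&(z<eef[2]+.035)
        for lo in (-.13,.04,.06,.075,.085,.095,.105,.115,.122):
            j=hi&(s>lo)&(s<lo+.01)&(abs(w)<.06)
            r=[lo]
            for sg in (1,-1):
                k=j&(sg*w>.002)
                if k.sum()>2: r+=[int(k.sum()),*(np.percentile(w[k],[5,50,95])*1000).round(1),'z',*(np.percentile(z[k],[5,95])*1000).round(0)]
            print(n,r)
        j=hi&(s<.16)&(abs(w)<.06);print('smax',s[j].max())
        k=(z>.062)&(z<eef[2]-.02)&(abs(s-.107)<.06)&(abs(w)<.05); t=q[k]
        if len(t)>30:
            A=np.c_[2*t,np.ones(len(t))]; b=np.linalg.lstsq(A,(t**2).sum(1),rcond=None)[0]; print(n,'muffin',b[:3],'s,w',(b[:2]-eef[:2])@u,(b[:2]-eef[:2])@v,len(t))
E
python3 -c "
from look import *
look('4')"
```

```text
t: 8.92
eef_pos: [0.4855, 0.1654, 0.1267]
tool_rot: [0.0, -0.083, 0.997, 0.0]
contact_force: [-0.3, -0.8, -0.2]
gripper_width: 0.576
grasp_force: 5.2
t: 9.25
eef_pos: [0.4868, 0.1616, 0.1263]
tool_rot: [-0.0, -0.08, 0.997, -0.0]
contact_force: [0.5, 0.3, -2.0]
gripper_width: 0.575
grasp_force: 5.2
[0.4868 0.1616 0.1263] yaw 0.1601991333715422
scene [-0.13, 4, np.float64(7.1), np.float64(8.9), np.float64(10.7), 'z', np.float64(138.0), np.float64(139.0), 3, np.float64(-8.4), np.float64(-7.5), np.float64(-6.0), 'z', np.float64(139.0), np.float64(140.0)]
scene [0.04, 22, np.float64(23.0), np.float64(24.6), np.float64(26.8), 'z', np.float64(132.0), np.float64(153.0), 21, np.float64(-27.2), np.float64(-25.5), np.float64(-22.5), 'z', np.float64(133.0), np.float64(153.0)]
scene [0.06, 22, np.float64(26.1), np.float64(29.8), np.float64(31.7), 'z', np.float64(135.0), np.float64(149.0), 16, np.float64(-31.6), np.float64(-30.0), np.float64(-28.8), 'z', np.float64(136.0), np.float64(150.0)]
scene [0.075, 18, np.float64(29.4), np.float64(30.8), np.float64(32.2), 'z', np.float64(134.0), np.float64(
[... 2503 characters left out ...]
 np.float64(131.0), np.float64(149.0), 25, np.float64(-41.9), np.float64(-38.7), np.float64(-36.1), 'z', np.float64(133.0), np.float64(148.0)]
side [0.115, 31, np.float64(30.9), np.float64(36.0), np.float64(39.8), 'z', np.float64(132.0), np.float64(149.0), 16, np.float64(-38.6), np.float64(-36.4), np.float64(-33.8), 'z', np.float64(131.0), np.float64(150.0)]
side [0.122, 16, np.float64(31.1), np.float64(34.4), np.float64(38.0), 'z', np.float64(132.0), np.float64(148.0), 11, np.float64(-34.7), np.float64(-32.7), np.float64(-31.6), 'z', np.float64(131.0), np.float64(148.0)]
smax 0.12808102175111985
side muffin [0.58846874 0.17939841 0.0570039 ] s,w 0.10322413703582992 0.0013549058066320424 280
```

View pics/side4.png

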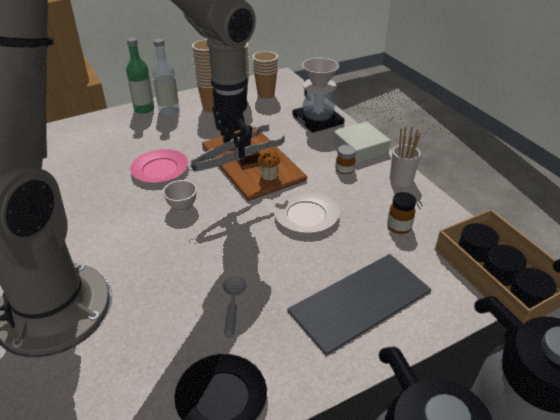

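The jaws straddle the muffin in plan, off by about 2 mm, with at least 7 mm clearance on each side. The side picture shows the jaws at about (275,150) above the muffin at (269,165). I correct the offset and go down.

```bash
python3 -m jog '[[0.1,0.1,0,0],[0.2,0.2,0,0],[0.2,0.2,1,0],[0.2,0.2,2,0],[0.2,0.2,3,0],[0.2,0.2,4,0],[0.2,0.2,4.5,0],[0.2,0.2,5,0],[0.2,0.2,5.5,0],[0.2,0.2,6,0],[0.2,0.2,6.5,0],[0.2,0.2,7,0],[0.2,0.2,7.5,0],[0.2,0.2,8,0],[0.2,0.2,8.5,0],[0.2,0.2,9,0],[0.2,0.2,9.4,0],[0.2,0.2,9.4,0],[0.2,0.2,9.4,0]]'
python3 - <<'E'
from tips import *
o=bot.get_obs(); M=R.from_quat(np.roll(o['tool_rot'],-1)).as_matrix(); u=-M[:2,0]; v=M[:2,1]; e=o['eef_pos']; ims=[]
for n,b in (('scene',(300,130,440,235)),('side',(190,110,320,207))):
    c=cam(n); P=cloud(c); q=P[c['depth']>0]; t=q[(q[:,2]>.065)&(q[:,2]<.1)&(np.hypot(q[:,0]-.59,q[:,1]-.18)<.04)]
    A=np.c_[2*t,np.ones(len(t))]; bb=np.linalg.lstsq(A,(t**2).sum(1),rcond=None)[0]; print(n,bb[:3],'s,w',(bb[:2]-e[:2])@u,(bb[:2]-e[:2])@v,len(t))
    x0,y0,x1,y1=b; ims.append(cv2.resize(c['pixels'][y0:y1,x0:x1,::-1],(390,290),interpolation=cv2.INTER_CUBIC))
cv2.imwrite('pics/a5.png',np.hstack(ims))
E
```

```text
t: 10.93
eef_pos: [0.4843, 0.1645, 0.0321]
tool_rot: [-0.0, -0.081, 0.997, 0.0]
contact_force: [-0.5, 0.3, 0.3]
gripper_width: 0.575
grasp_force: 5.4
scene [0.59068027 0.18124699 0.05734083] s,w 0.10765804959265629 -0.0005881619333078479 326
side [0.58879905 0.17994156 0.05679349] s,w 0.10559098764192128 -0.0015732572811307539 262
```

View pics/a5.png

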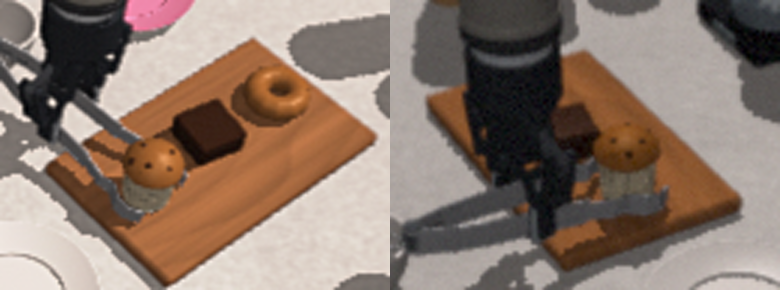

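The pictures show the muffin standing between the scoops, which are below the crown, and the brownie and doughnut untouched. I squeeze and lift.

```bash
python3 -m jog '[[0,-0.05,-0.1,0],[0,-0.1,-0.2,0],[0,-0.1,-0.2,0],[0,-0.1,-0.2,0],[0,-0.1,-0.2,0],[0,-0.1,-0.2,0],[0,-0.1,-0.2,0],[0,-0.1,-0.2,0],[0,-0.1,-0.2,0],[0,-0.1,-0.2,0],[0,-0.1,-0.2,0],[0,-0.1,-0.2,0]]' 0.6 40 && python3 -m jog '[[0,0,-0.2,0],[0,0,-0.5,0],[0,0,-1,0],[0,0,-1.5,0],[0,0,-2,0],[0,0,-2.5,0],[0,0,-3,0],[0,0,-3.5,0],[0,0,-4,0],[0,0,-4.5,0],[0,0,-5,0],[0,0,-5.3,0],[0,0,-5.5,0],[0,0,-5.5,0],[0,0,-5.5,0]]'
python3 - <<'E'
from tips import *
ims=[]
e=bot.get_obs()['eef_pos']
for n,b in (('scene',(300,110,440,215)),('side',(190,90,320,187))):
    c=cam(n); P=cloud(c); q=P[c['depth']>0]; t=q[(q[:,2]>.11)&(q[:,2]<.16)&(np.hypot(q[:,0]-.59,q[:,1]-.18)<.04)]
    A=np.c_[2*t,np.ones(len(t))]; bb=np.linalg.lstsq(A,(t**2).sum(1),rcond=None)[0]; print(n,bb[:3],len(t),t[:,2].max())
    x0,y0,x1,y1=b; ims.append(cv2.resize(c['pixels'][y0:y1,x0:x1,::-1],(390,290),interpolation=cv2.INTER_CUBIC))
cv2.imwrite('pics/a6.png',np.hstack(ims))
E
```

```text
t: 12.03
eef_pos: [0.4844, 0.1634, 0.0343]
tool_rot: [-0.0, -0.081, 0.997, -0.0]
contact_force: [0.4, -0.3, -0.0]
gripper_width: 0.4
grasp_force: 39.7
t: 13.28
eef_pos: [0.4844, 0.1635, 0.0893]
tool_rot: [-0.0, -0.081, 0.997, 0.0]
contact_force: [-0.9, 0.0, -1.2]
gripper_width: 0.402
grasp_force: 39.9
scene [0.59057174 0.18092984 0.11566386] 369 0.14240774218877494
side [0.58802943 0.17927773 0.11514643] 318 0.14071077414303268
```

View pics/a6.png

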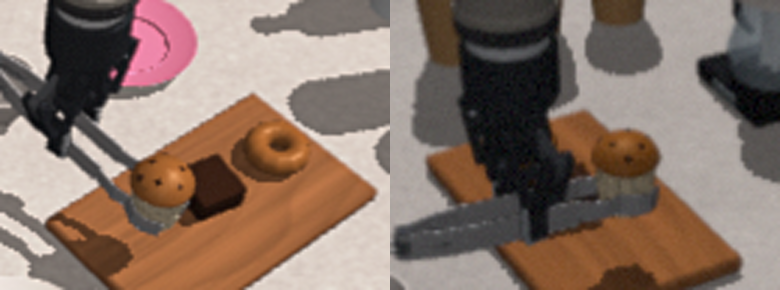

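The muffin is held upright between the jaws, clear of the board, with its underside at about 76 mm. I carry it to the plate.

```bash
python3 -m jog '[[0,-0.3,0,0],[0,-0.8,0,0],[0.1,-1.6,0,0],[0.2,-2.6,0,0],[0.3,-3.8,0,0],[0.4,-5,0,0],[0.5,-6.2,0,0],[0.6,-7.4,0,0],[0.7,-8.6,0,0],[0.8,-9.8,0,0],[0.9,-11,0,0],[1,-12.2,0,0],[1.1,-13.4,0,0],[1.2,-14.5,0,0],[1.2,-15.4,0,0],[1.2,-16.1,0,0],[1.2,-16.6,0,0],[1.2,-16.9,0,0],[1.2,-17,0,0],[1.2,-17,0,0]]' && python3 -m jog '[[0,0,0,0],[0,0,0,0],[0,0,0,0],[0,0,0,0],[0,0,0,0],[0,0,0,0],[0,0,0,0],[0,0,0,0]]'
python3 - <<'E'
from tips import *
ims=[]
for n,b in (('scene',(240,160,380,265)),('side',(230,130,360,227))):
    c=cam(n); P=cloud(c); q=P[c['depth']>0]; t=q[(q[:,2]>.11)&(q[:,2]<.16)&(np.hypot(q[:,0]-.605,q[:,1]-.01)<.045)]
    A=np.c_[2*t,np.ones(len(t))]; bb=np.linalg.lstsq(A,(t**2).sum(1),rcond=None)[0]; print(n,bb[:3],len(t),t[:,2].max())
    p=q[(q[:,2]>.012)&(q[:,2]<.028)&(np.hypot(q[:,0]-.605,q[:,1]-.01)<.1)]; print('plate',cv2.minEnclosingCircle((p[:,:2]*1000).astype(np.float32)))
    x0,y0,x1,y1=b; ims.append(cv2.resize(c['pixels'][y0:y1,x0:x1,::-1],(390,290),interpolation=cv2.INTER_CUBIC))
cv2.imwrite('pics/a7.png',np.hstack(ims))
E
```

```text
t: 15.05
eef_pos: [0.5001, -0.0061, 0.0892]
tool_rot: [-0.0, -0.081, 0.997, 0.0]
contact_force: [-0.5, 0.6, -1.9]
gripper_width: 0.403
grasp_force: 39.9
t: 15.72
eef_pos: [0.5, -0.0062, 0.0893]
tool_rot: [-0.0, -0.081, 0.997, 0.0]
contact_force: [-0.5, 0.3, -1.1]
gripper_width: 0.4
grasp_force: 39.9
scene [0.60591707 0.01151056 0.11316259] 434 0.14262154678079575
plate ((606.1912841796875, 10.315075874328613), 79.7845458984375)
side [0.60375654 0.01008973 0.11436636] 394 0.14031780368842484
plate ((605.72216796875, 10.135052680969238), 81.08366394042969)
```

View pics/a7.png

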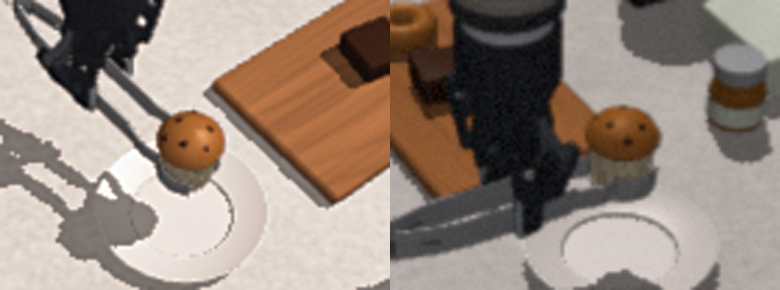

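The muffin hangs upright in the tongs. Its centre is within 2 mm of the plate's centre and its underside is about 75 mm up.

```bash
python3 -c "
from station import bot
print(bot.hand_in())"
```

```text
the job is handed in; nothing more can be done
None
```

The job is handed in: the muffin is held upright and still in the tongs, within about 2 mm of the plate's centre and with its underside about 75 mm above the table; the hand-in returned no verdict.

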